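# Open the dry box airlock after feeling that the inner door is shut

## Robot

A 6-joint arm with a two-finger parallel gripper is mounted at the origin on the work surface. World frame = base frame: x ahead of the robot, y to its left, z up, the work surface at z = 0. Lengths are in mm, angles in rad, forces in N, time in s.
With the tool pointing down it reaches from about 300 to 775 mm from the base axis. Payload 14.6 kg.
Tool frame: the origin (TCP) lies on the centre line of the jaws, within the pads' length; the fingertips stand 19 mm ahead of it and the grasp point (between the pads) is the TCP (bot.tip_reach is the distance from the TCP to the fingertips, in mm); z points along the fingers, y is the line along which they close (so a half turn about z gives the same grasp; the last joint's range is limited). The gripper opens to 85 mm and grips with 20 to 120 N. Pads are 22 mm wide; open, the fingers measure 114 mm over their backs; the gripper's body (76 mm by 85 mm) begins 54 mm behind the grasp point. The pads swing forward as they close: fully open they stand 13 mm farther back than shut.
Start: joints at [-1.177, 0.3, 1.521, -0, 1.321, -0.067], TCP at [244.558, -492.627, 250.281] pointing down, gripper open.
Joint ranges: [-3.03, 3.03], [-0.79, 2.21], [0.23, 2.52], [-1.04, 4.18], [0, 3.07], [-2.55, 2.55]. Speed limits (rad/s): [2.22, 2.22, 2.57, 3.14, 3.14, 3.14].

## Interface

Orientations are given as a unit quaternion [w, x, y, z].
In Python, from rig import bot gives the robot as it stands. Calls block until the motion is done:
- bot.move_to(position, orientation): joint-space move of the TCP to a pose.
- bot.servo_line(position, attitude=None, speed=150, until_force=None): straight line of the TCP; attitude=None keeps the orientation; speed is the mean speed in mm/s. With until_force (N) it stops when the force on the tool has changed by that much, and returns True; else False.
- bot.move_joints(angles): joint-space move.
- bot.move_gripper(opening, grip_force=None): finger opening in mm; grip_force is the grip in N (None keeps the last); returns when the fingers have stopped.
- bot.dwell(seconds).
- bot.ik(position, orientation): joint angles nearest the present ones, or None.
- bot.read_state(): the state.
- bot.read_camera(name): name is "scene" or "top"; returns a dict with "image" (400x640x3 uint8, blue, green, red), "depth" (400x640 float32, mm along the optical axis (not along the pixel's ray), 0 where there is no reading), "fovy" (degrees; the focal length in pixels is half the picture's height over the tangent of half this angle, whatever the lens; pixels are square), "cx", "cy" (the principal point, pixels), "eye" and "attitude" of the camera in the world. Camera axes: x right, y down, z forward; pixel columns grow to the right and rows downward; lengths in mm; the calibration is good to about 2 mm. A picture is of the moment at which its call begins.
A pose or a line that the arm cannot do raises bot.MotionError and nothing moves.
- bot.finish_job(): hands the job in; it is judged then, once.
The state is a dict: "clock": time; "joint_positions": joint angles; "qvel": joint speeds; "effort": joint torques, N m; "ee_pos": TCP position; "tool_rot": TCP orientation; "ft_force": force on the tool from outside, world axes, zero at the start; "moment": the same for the moment, N m; "grip_width": finger opening in mm; "grip_force": force on a finger pad.
Only numpy, scipy, OpenCV 4.12 (cv2) and the standard library are available. Lean on these libraries where they do the work, as an engineer would, in place of code of your own. Each camera call takes 0.05 s, during which the arm holds its last target. There are 200 camera calls.

## Task

The tubes waiting in the airlock of the clear dry box are to be collected. First check by touch that the inner door (the one next to the dry box) is really shut, while the outer door is still closed: press down on its handle with the fingertips until it stops firmly (it may be standing a little open) and hold it there for a moment. Then lift the outer door by its handle all the way up to its stop and let go, leaving the outer door open and the inner door shut.

Things in the scene. Friction and masses are not known exactly. Their poses are not given: they have to be found in the camera images.
- inner_grip (a point): Centre of the handle of the inner door, next to the wide clear dry box: a black block 16 mm thick (x axis), 60 wide (y), 40 high (z, up) on top of an upright metal door plate. Its top is 20 mm above this point, which is 190 mm above the bench when shut. x points along the airlock, from the outer door to the dry box. The roofs of airlock and dry box are 150 mm above the bench.
- outer_grip (a point): Centre of the handle of the outer door, at the airlock's free end, 170 mm from the inner handle (on its -x side); same block, sizes and axes; 190 mm above the bench when shut. The door slides straight up, takes about 8 N to lift, and stays at whatever height it is left.
- inner_door (a joint): Height in m by which the inner door stands open: 0 is shut (hard stop), up to 0.10. It starts shut or up to 12 mm open. It slides straight down under a push of about 3 N and then stops firmly; it stays where it is left.
- outer_door (a joint): Height in m by which the outer door is raised: 0 is shut (at the start), 0.10 is fully up at its stop.

How it is judged:
By the outcome, as a careful person would: the job done as asked, in the order asked, and still so for the second after the job is handed in, with the robot touching nothing.
It also fails if it takes over 40 s, if anything falls off the work surface, if the arm or the gripper's body presses on something with over 40 N, if the wrist force passes 120 N, or if a joint passes its speed limit or range.

## Working session

There is one attempt and no reset: what is moved stays moved. The work goes in short steps, each a Python script; the robot and the scene stay as the last script left them, time stands still between calls to the robot, and variables do not carry over. Pictures are saved under pics/ and viewed, at most 10 in all, crops included, and the job is handed in when it is done.

```bash
mkdir -p pics
python3 - <<'E'
from rig import bot
import cv2,numpy as np
for n in("scene","top"):
    c=bot.read_camera(n);cv2.imwrite(f"pics/{n}1.png",c["image"]);np.savez(f"{n}1.npz",**{k:np.array(v) for k,v in c.items()})
    print(n,c["fovy"],c["cx"],c["cy"],c["eye"],c["attitude"])
s=bot.read_state();print(s["clock"],s["tool_rot"],s["ft_force"])
E
```

```text
scene 46.62655053300017 317.1957566601154 195.8826981167559 [343.31013847   1.73597678 798.01457838] [-0.13489968  0.71700481 -0.67303871  0.1213469 ]
top 54.209920985359325 323.5473458421747 196.78467138412404 [475.2782738   -4.80105519 791.31004591] [ 0.05960893 -0.69627505  0.71390213 -0.04462714]
0.1 [-4.99080468e-04  9.73571071e-01  2.28383698e-01 -8.42013372e-05] [-0.81867899  0.51027828 -0.24949258]
```

View pics/scene1.png

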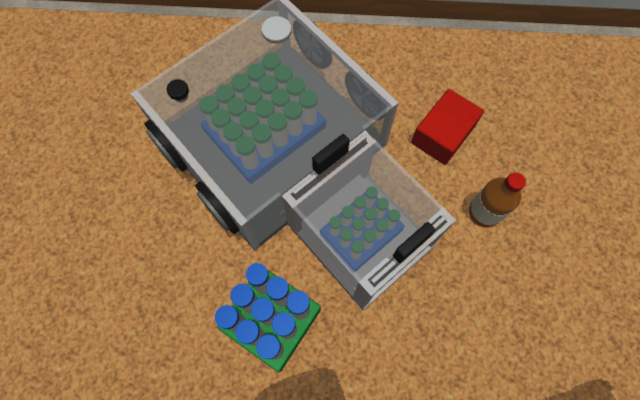

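View pics/top1.png

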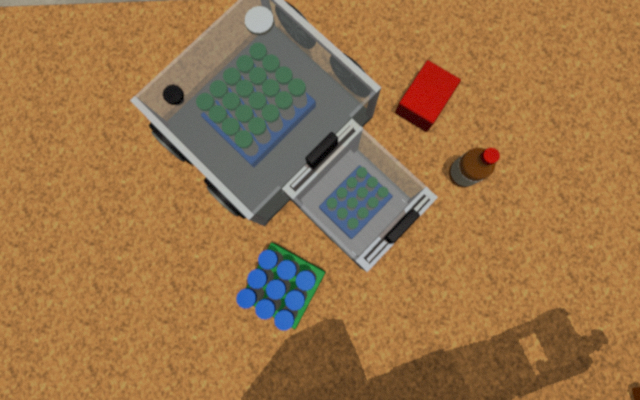

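The inner handle is near (331,154) in scene and (322,150) in top. The outer handle is near (415,242) in scene and (402,226) in top. The clear box is up-left of the airlock, and there is clutter (bottle, red box) to the right.

```bash
cat > h.py <<'E'
import numpy as np,cv2
from scipy.spatial.transform import Rotation as R
def load(n): 
    d=np.load(n); return {k:d[k] for k in d.files}
def rays(c,uv):
    f=200/np.tan(np.radians(float(c["fovy"]))/2); uv=np.atleast_2d(uv).astype(float)
    d=np.c_[(uv[:,0]-c["cx"])/f,(uv[:,1]-c["cy"])/f,np.ones(len(uv))]
    return d@R.from_quat(np.array(c["attitude"]),scalar_first=True).as_matrix().T
def handle(c,seed,r=32,thr=60):
    im=c["image"].max(2); m=((im<thr)*255).astype(np.uint8)
    w=np.zeros_like(m);cv2.circle(w,seed,r,255,-1)
    n,l,st,ce=cv2.connectedComponentsWithStats(m&w)
    k=1+np.argmax(st[1:,4]); v,u=np.nonzero(l==k)
    z=c["depth"][v,u]; ok=z>0
    uv=np.c_[u,v][ok]; P=np.array(c["eye"])+rays(c,uv)*z[ok][:,None]
    return uv,P
E
python3 - <<'E'
from h import *
for n,ss in(("scene",[(331,154),(415,242)]),("top",[(322,150),(402,226)])):
    c=load(n+"1.npz")
    for s in ss:
        uv,P=handle(c,s); zs=np.sort(P[:,2]); top=np.percentile(zs,90)
        t=P[np.abs(P[:,2]-top)<6]
        (cx,cy),(a,b),an=cv2.minAreaRect(t[:,:2].astype(np.float32))
        e,v=np.linalg.eigh(np.cov(t[:,:2].T))
        print(n,s,len(P),len(t),"z%",np.percentile(P[:,2],[5,25,50,75,95]).round(1),"rect",round(cx,1),round(cy,1),round(a,1),round(b,1),"axis",np.degrees(np.arctan2(v[1,1],v[0,1])).round(1),"mean",t.mean(0).round(1))
E
```

```text
scene (331, 154) 775 433 z% [181.9 197.8 214.  216.3 217.6] rect 636.6 6.5 16.1 58.1 axis 133.9 mean [635.5   6.4 215.9]
scene (415, 242) 626 502 z% [183.3 207.4 209.  210.  211.1] rect 515.7 -112.4 15.3 58.4 axis 134.0 mean [ 514.6 -111.6  209.3]
top (322, 150) 565 370 z% [150.4 200.5 214.4 215.8 217. ] rect 636.2 8.0 14.4 58.4 axis 134.9 mean [635.7   8.3 215.3]
top (402, 226) 440 398 z% [194.3 207.3 208.4 209.2 210.3] rect 515.8 -109.5 15.2 58.1 axis 134.5 mean [ 515.7 -109.1  208.5]
```

Both views agree. The handles are 169 mm apart (170 expected), the long axis is at about 134°, the outer top is at 209 (210 expected) and the inner top at about 215.5, so the inner door stands roughly 6 mm open. Next step is the press on the inner handle.

```bash
cat >> h.py <<'E'
A=np.radians(44.4)
def down(phi):
    y=np.array([np.cos(phi),np.sin(phi),0]);z=np.array([0,0,-1.]);x=np.cross(y,z)
    return R.from_matrix(np.c_[x,y,z]).as_quat(scalar_first=True)
def best(bot,p,phi):
    o=[(abs(j[5]),i) for i in(0,1) if (j:=bot.ik(p,down(phi+i*np.pi))) is not None]
    return down(phi+min(o)[1]*np.pi)
IN=np.array([636.3,7.3]);OUT=np.array([515.7,-110.8])
E
python3 - <<'E'
from rig import bot
from h import *
s=bot.read_state();p=list(s["ee_pos"]);print(bot.tip_reach)
bot.move_gripper(0)
p[2]=330;bot.servo_line(p)
q=best(bot,[*IN,300],A+np.pi/2)
bot.move_to([*IN,300],q);bot.servo_line([*IN,245],speed=100)
s=bot.read_state();print(s["clock"],s["ft_force"],s["ee_pos"])
f0=s["ft_force"][2]
print("contact",bot.servo_line([*IN,218],speed=12,until_force=18))
for i in range(5):
    s=bot.read_state();print(s["clock"],s["ft_force"],s["ee_pos"]);bot.dwell(.3)
c=bot.read_camera("scene");cv2.imwrite("pics/s2.png",c["image"])
E
```

```text
19.0
4.5167 [ 0.16259027 -0.25347657  0.34036946] [636.51826999   7.20144729 245.66200623]
contact True
5.8917 [-2.73157905  0.3106449   4.35297513] [636.43032398   7.28524894 229.10721368]
6.1917 [-2.07717994  0.50504871  5.89206978] [636.40693147   7.28843331 229.09958311]
6.4917 [-2.23207206  0.22057011  6.12159503] [636.44099797   7.28972993 229.09297518]
6.7917 [-1.92705419  0.56004725  5.32409233] [636.42157224   7.29757114 229.08873308]
7.0917 [-2.19338372 -0.0894539   5.56373528] [636.41552141   7.27593459 229.08884791]
```

View pics/s2.png

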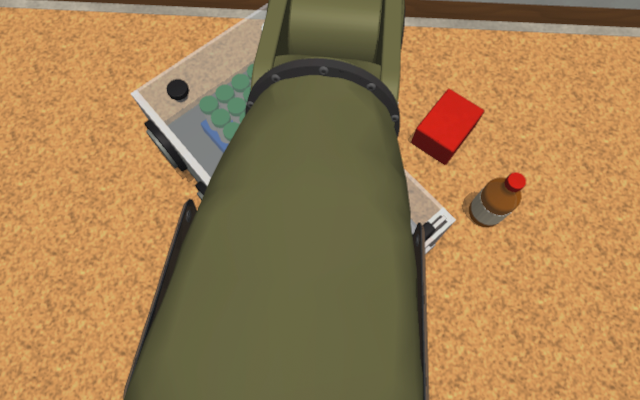

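The picture shows the arm over the inner handle and hides it. The tip stopped at z = 210.1, which is exactly the shut height. The hold force relaxed to about 5 N, so I'll press a little harder in small steps and hold.

Run:
```python
from rig import bot
from h import *
z=229
for i in range(10):
    z-=.5;bot.servo_line([*IN,z],speed=10)
    s=bot.read_state();print(z,s["ft_force"][2].round(1),s["ee_pos"][2].round(2))
    if s["ft_force"][2]>15:break
bot.dwell(1.2)
s=bot.read_state();print(s["clock"],s["ft_force"],s["ee_pos"])
bot.servo_line([*IN,300])
bot.move_gripper(50,60)
q=best(bot,[*OUT,270],A)
bot.move_to([*OUT,290],q)
c=bot.read_camera("scene");cv2.imwrite("pics/s3.png",c["image"])
np.savez("scene3.npz",**{k:np.array(v) for k,v in c.items()})
uv,P=handle(c,(331,154));print(len(P),np.percentile(P[:,2],[50,75,95]) if len(P) else 0)
s=bot.read_state();print(s["clock"],s["ee_pos"])
```

```text
228.5 5.8 229.1
228.0 9.1 229.06
227.5 12.1 229.02
227.0 15.8 229.01
9.6417 [-6.93984567  0.26302899 15.48186373] [636.48142954   7.28475906 228.97227972]
730 [207.72870916 209.59049653 210.84726695]
12.4417 [ 515.87778733 -110.66275896  290.02735789]
```

View pics/s3.png

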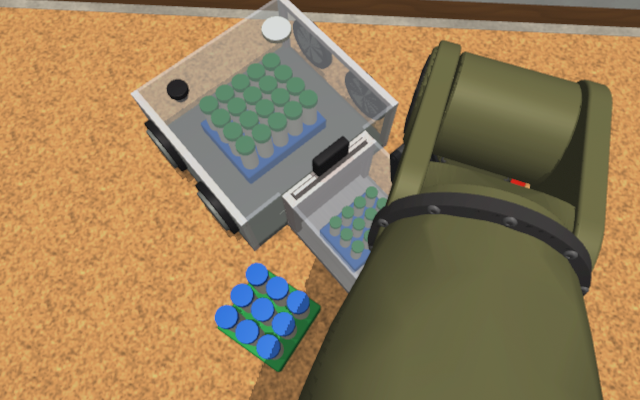

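The inner handle at (331,156) now has its top at 209.6, so the inner door is shut after a 15 N hold for over 1 s. The gripper is above the outer handle, so next I grip and lift it.

Run:
```python
from rig import bot
from h import *
def st(t):
    s=bot.read_state();print(t,round(s["clock"],2),s["ft_force"].round(1),s["ee_pos"].round(1),round(s["grip_width"],1),s["grip_force"]);return s
print(bot.servo_line([*OUT,196],speed=80,until_force=12));st("down")
bot.move_gripper(10,60);s=st("grip")
p=s["ee_pos"];
if 13<s["grip_width"]<20:
    z0=p[2]
    bot.servo_line([p[0],p[1],z0+92],speed=70);st("up92")
    print(bot.servo_line([p[0],p[1],z0+108],speed=15,until_force=20));s=st("stop")
    print("raise",s["ee_pos"][2]-z0)
```

```text
False
down 13.77 [ 0.9  0.2 -0.2] [ 515.9 -110.8  196.5] 49.6 0.0
grip 14.17 [-9.5 -5.4  6.1] [ 515.1 -111.5  196.4] 15.1 58.97289276123047
up92 15.63 [-4.2 -4.2 -1.8] [ 515.  -111.5  288.8] 15.3 59.22143340110779
True
stop 16.29 [ 1.6 -0.5  2.2] [ 515.  -111.6  296.3] 15.1 66.02582216262817
raise 99.88143265610665
```

The outer door reached its stop after a 99.9 mm lift. I'll release, back off and check.

Run:
```python
from rig import bot
from h import *
bot.move_gripper(50)
p=bot.read_state()["ee_pos"]
bot.servo_line([p[0],p[1],375],speed=100)
s=bot.read_state();print(s["clock"],s["ft_force"],s["ee_pos"])
bot.move_joints([-1.177,0.1,1.521,0,1.521,-0.067])
s=bot.read_state();print(s["clock"],s["ee_pos"])
for n,ss in(("scene",[(331,154),(430,245)]),("top",[(322,150),(402,230)])):
    c=bot.read_camera(n)
    for q in ss:
        uv,P=handle(c,q,40);print(n,q,len(P),uv.mean(0).round(),np.percentile(P[:,2],[25,50,75,95]).round(1))
    cv2.imwrite(f"pics/{n}4.png",c["image"])
```

```text
17.675 [-0.01917755 -0.52140055  0.40589424] [ 514.23192992 -111.81744986  374.27180786]
19.2833 [ 221.37166831 -435.52466866  354.18923158]
scene (331, 154) 757 [330. 156.] [190.4 207.4 209.6 211. ]
scene (430, 245) 753 [426. 223.] [299.1 308.7 309.6 310.8]
top (322, 150) 541 [322. 152.] [196.1 207.9 209.  210.2]
top (402, 230) 869 [411. 221.] [283.4 307.8 308.7 309.8]
```

View pics/scene4.png

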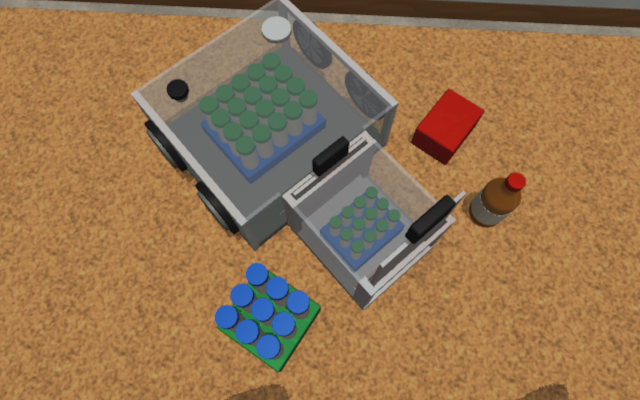

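The outer handle at (430,220) has its top at about 309.5, which is fully up. The inner handle at (331,156) is at about 209.5, which is shut, and nothing else has moved.

```bash
python3 -c "
from rig import bot
print(bot.finish_job())"
```

```text
the job is handed in; nothing more can be done
None
```

The job is handed in: the inner door was about 6 mm open, so I pressed it shut and held it at about 15 N for over 1 s; the outer door was then lifted 100 mm to its stop and released, about 19 s in all.

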